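# Unclip the inspection flap, swing it to the marked angle and hold it there

## Robot

A 6-joint arm with a two-finger parallel gripper is mounted at the origin on the work surface; the furniture and walls round the work are solid. World frame = base frame: x ahead of the robot, y to its left, z up, the work surface at z = 0. Lengths are in mm, angles in rad, forces in N, time in s.
With the tool pointing down it reaches from about 275 to 850 mm from the base axis. Payload 5.2 kg.
Tool frame: the origin (TCP) lies at the very end of the fingers, on their centre line; the grasp point (between the pads) lies behind it (grasp_offset is the z of the grasp point in the tool frame, in mm); z points along the fingers, y is the line along which they close (so a half turn about z gives the same grasp; the last joint's range is limited). The gripper opens to 85 mm and grips with 20 to 120 N. Pads are 22 mm wide; open, the fingers measure 114 mm over their backs; the gripper's body (76 mm by 85 mm) begins 54 mm behind the grasp point. The pads swing forward as they close: fully open they stand 13 mm farther back than shut.
Start: joints at [-1.428, 0.259, 1.535, -0, 1.348, -0.203], TCP at [186.443, -517.44, 231.31] pointing down, gripper open.
Joint ranges: [-3.14, 3.14], [-0.91, 2.08], [0.19, 2.58], [-1.22, 4.36], [0.22, 2.71], [-3.12, 3.12]. Speed limits (rad/s): [2.57, 2.57, 3.14, 3.14, 3.14, 3.14].

## Interface

Orientations are given as a 3x3 rotation matrix whose columns are the frame's x, y, z axes.
In Python, from bench import * gives the robot as it stands.
- The arm moves only by the shell command python3 -m jog 'ROWS' [OPENING] [FORCE]. ROWS is JSON, a list of rows, each an object of numbers: "x", "y", "z": the shift along the tool's x, y, z as a fraction of full scale; "twist": the turn about the tool's z as a fraction of full scale. A call has 1 to 10 rows; each row is the pose to reach, as a shift and turn from the pose commanded when the call began, along the tool's axes at that moment; what a row does not reach only later rows make up. Full scale, the value 1, is 8 cm for a shift and 45 degrees for a turn. A row lasts 1/10 s, in which the tool goes at most 50 mm and 8.59 degrees, less where a joint would pass 70% of its speed; a pose out of reach is approached as far as the arm can. A call with a number of a shift or a turn outside -1 to 1 is refused whole. A call with a gripper value outside its range is refused whole. OPENING is the opening, from -1 (shut) to 1 (fully open), set as the call begins (- or left out, the last holds). The fingers move at their own pace and stop on an object; FORCE is the grip in N (left out, the last holds). Time passes only in rows, so rows that repeat a pose let the fingers close. It gives the time, the measured TCP pose, the force, the opening and the grip force at its end, in the units of the state.
- sense(): the state, without advancing time (a new reading comes with each control period).
- grab_frame(name): name is "side" or "top"; returns a dict with "image" (420x560x3 uint8, red, green, blue), "camera_matrix" (3x3 intrinsics, pixels), "distortion" ([k1, k2, p1, p2, k3] as OpenCV has them; the pictures are not rectified), "R" (3x3) and "t" (3): a world point X has camera coordinates R X + t. Camera axes: x right, y down, z forward; pixel columns grow to the right and rows downward; lengths in mm; the calibration is good to about 2 mm. A picture is of the moment at which its call begins. There is no depth.
- finish_job(): hands the job in; it is judged then, once.
Trained networks look in the newest picture that a camera, given by its name, has taken for a name from the list of things; names that differ only in an ending like _2 or _b are one class to them, and where a whole thing is asked for, a point or a joint stands for the part that bears it (a point fixed in the world has none). Each returns a list of dicts, best first, with "conf" (0 to 1); they miss things now and then, are a little off and sometimes report something else, mostly with a low value. They report only what shows in the picture. A call takes as long as a camera call. They do not tell look-alikes from the thing itself.
- masks_of(camera, label): "mask" (420x560 bool, what is visible of it) and "position" ([column, row] in pixels, amid what is visible of it).
- landmark_of(camera, label): "position" ([column, row] in pixels: a listed point, or the origin of a listed thing).
The state is a dict: "time_s": time; "q": joint angles; "joint_vel": joint speeds; "joint_torque": joint torques, N m; "ee_pos": TCP position; "tool_rot": TCP orientation; "contact_force": force on the tool from outside, world axes, zero at the start; "torque": the same for the moment, N m; "gripper_width": finger opening in mm; "finger_force": force on a finger pad.
Only numpy, scipy, OpenCV 4.12 (cv2) and the standard library are available. Lean on these libraries where they do the work, as an engineer would, in place of code of your own. Each camera call takes 0.05 s, during which the arm holds its last target. There are 200 camera calls.

## Task

The flap of the inspection box is locked shut by a grey saddle clip on the short rail beside it: pull the clip straight up off its rail against the sprung catch before you move the flap, and set it down (not dropped) on the bare worktop, clear of the box. Then take the flap by its round bar and swing it up until its pointer lines up with the dark rider on the quadrant, leaving the rider where it is set, and finish while still holding the flap there: it has no stay and falls shut if let go. Do not disturb the bottles and vial standing around.

Things in the scene. Friction and masses are not known exactly. Their poses are not given: they have to be found in the camera images.
- reader: inspection box, fixed: white housing 140 x 115, 94 mm high. Origin on the worktop, z up; -x its front (quadrant plate at x = -76), +y its left, -y its right. Hinge line parallel to x at y = 70, z = 100 mm. Upright clip rail 46 (x) x 12 mm, centred at x = -32, y = -55, top z = 102, end cheeks to z = 108. Bare worktop at x = -60 to 40, y = -140 to -260 in this frame is always empty.
- clip: locking clip, loose, grey plastic, 60 g, saddle 34 (x) x 27 (y), 76 mm high. Origin under its centre, z up; seated, its axes are the box's. A nose at 34 to 40 mm height reaches 40 mm to +y over the flap's edge. Sprung balls in the rail catch the legs: 8 to 20 N straight up frees it; the legs leave the rail after 30 mm. It can stand on its legs
- clip_tab (a point): middle of the clip's upright grip tab, 58 mm above the clip's origin: tab 12 mm thick (y), 34 mm long (x), 40 to 76 mm above the origin
- clip_seat (a point): where the clip's origin is while it is seated on the rail, 72 mm above the worktop (fixed to the box)
- flap: flap, 0.4 kg, hinged to the box: aluminium frame 134 (x) x 100 mm, 8 mm thick, clear window, and a yoke of two arms that carries a round bar 155 mm from the hinge. Origin on the hinge line, mid-width; x along the hinge (as the box's x), -y from the hinge towards the bar. No stay, almost no friction: it falls shut; 2 to 3 N at the bar carries it
- flap_angle (a joint): flap angle, rad: 0 shut (flat, bar to the box's right), grows as the bar rises; the hinge stops at 1.5
- flap_grip (a point): good grip point on the axis of the round bar (12 mm diameter, 116 mm free between the arms, along x), 28 mm to +x of the bar's middle, clear of the rail; 49 mm free between bar and flap edge. Moves with the flap; 100 mm above the worktop when shut. The bar may turn between the fingers as the flap swings
- flap_pointer (a point): tip of the flap's pointer rod, at the front, 94 mm from the hinge line on the flap's own centre line
- mark: the rider, a dark block 15 mm wide on the rim of the quadrant with a bright line along its middle; turned about the same hinge line and in the same frame as the flap: the pointer lines up when the flap's and the rider's y axes are parallel. Stiff: stays where it is set.
- mark_angle (a joint): angle of the rider, rad, on the same scale as flap_angle (set anywhere from about 0.5 to 1.15)
- mark_pointer (a point): middle of the rider's inner edge, which the pointer tip must face, 98 mm from the hinge line
- container: bystander: white container with teal screw cap, 42 mm diameter, 88 mm high, left of the box; origin under its centre
- control_bottle: bystander: white bottle with red cap, 25 mm diameter, 80 mm high, left of the box near its front; origin under its centre
- vial: bystander: small white vial with brown cap, 21 mm diameter, 72 mm high, some 300 mm right of the box; origin under its centre
Not all that is in view belongs to the job. Leave any green look-alike of the clip alone.

How it is judged (in metres and radians):
On the way, in this order (a step that is already met when the one before it is completed fails the run):
1. the clip is held in the fingers, clear above its rail, with the flap still shut (z of clip in the frame of clip_seat above 0.036 m and contact force between the fingers and clip above 0.5 N and value of joint flap_angle below 0.1 rad), for 0.1 s.
2. the clip rests on the worktop clear of the box, let go, with the flap still shut ((height (world z) of clip below 0.022 m or (height (world z) of clip below 0.062 m and angle between clip's own z axis and vertical above 0.8 rad)) and horizontal distance between clip and clip_seat above 0.07 m and contact force between the fingers and clip below 0.1 N and linear speed of clip below 0.03 m/s and value of joint flap_angle below 0.1 rad), for 0.2 s.
At the end, for the whole second after the job is handed in: The flap is held still by the fingers alone with its angle within 0.07 rad (4 degrees) of the rider's, the rider has not been moved (7 mm), and the clip lies or stands at rest on the worktop, let go, more than 70 mm from its seat (angle between the y axis of flap and the y axis of mark, either way round below 0.07 rad and value of joint flap_angle above 0.35 rad and velocity of joint flap_angle between -0.06 and 0.06 rad/s and contact force between the fingers and flap above 0.5 N and contact force between each of flap, the fingers and clip below 0.1 N and contact force between flap and container below 0.1 N and contact force between flap and control_bottle below 0.1 N and contact force between flap and vial below 0.1 N and distance of mark_pointer from where it was at the start of the episode below 0.007 m and (height (world z) of clip below 0.022 m or (height (world z) of clip below 0.062 m and angle between clip's own z axis and vertical above 0.8 rad)) and horizontal distance between clip and clip_seat above 0.07 m and linear speed of clip below 0.03 m/s); the arm keeps its last pose, push and grip.
It fails at once if the flap is forced open with the clip still on its rail (value of joint flap_angle above 0.12 rad and distance between clip and clip_seat below 0.03 m).
It fails at once if the clip is dropped (falls free for more than about 50 mm) (linear speed of clip above 1 m/s and contact force between the fingers and clip below 0.05 N).
It fails at once if the container is disturbed (moved more than 30 mm) (distance of container from where it was at the start of the episode above 0.03 m).
It fails at once if the control bottle is disturbed (moved more than 30 mm) (distance of control_bottle from where it was at the start of the episode above 0.03 m).
It fails at once if the vial is disturbed (moved more than 30 mm) (distance of vial from where it was at the start of the episode above 0.03 m).
It also fails if it takes over 51 s, if anything falls off the work surface, if the arm or the gripper's body presses on something with over 40 N, if the wrist force passes 120 N, or if a joint passes its speed limit or range.

## Working session

There is one attempt and no reset: what is moved stays moved. The work goes in short steps, Python scripts to look and compute and a shell command to move; the robot and the scene stay as the last step left them, time stands still between calls to the robot, and variables do not carry over. Pictures are saved under pics/ and viewed, at most 10 in all, crops included, and the job is handed in when it is done.

```bash
mkdir -p pics; ls; cat > h.py <<'E'
from bench import *
import numpy as np, cv2
from scipy.optimize import least_squares
def save(f,n,crop=None,s=1):
    im=f["image"][:,:,::-1]
    if crop: c0,r0,c1,r1=crop; im=im[r0:r1,c0:c1]
    cv2.imwrite("pics/"+n,cv2.resize(im,None,fx=s,fy=s,interpolation=cv2.INTER_CUBIC))
def proj(f,X):
    r,_=cv2.Rodrigues(np.array(f["R"],float))
    return cv2.projectPoints(np.atleast_2d(np.array(X,float)),r,np.array(f["t"],float),np.array(f["camera_matrix"],float),np.array(f["distortion"],float))[0][:,0]
def ray(f,p):
    u=cv2.undistortPoints(np.array([[p]],float),np.array(f["camera_matrix"],float),np.array(f["distortion"],float))[0,0]
    R=np.array(f["R"]);t=np.array(f["t"],float).ravel()
    return -R.T@t, R.T@np.array([u[0],u[1],1.])
def atz(f,p,z):
    o,d=ray(f,p); return o+d*(z-o[2])/d[2]
def tri(fs,ps):
    A=np.zeros((3,3));b=np.zeros(3)
    for f,p in zip(fs,ps):
        o,d=ray(f,p);d/=np.linalg.norm(d);P=np.eye(3)-np.outer(d,d);A+=P;b+=P@o
    X=np.linalg.solve(A,b); return X,[np.linalg.norm(proj(f,X)[0]-p) for f,p in zip(fs,ps)]
E
python3 - <<'E'
from h import *
np.set_printoptions(precision=1,suppress=True)
s=sense();print({k:s[k] for k in("time_s","ee_pos","tool_rot","gripper_width")}); 
import bench; print([k for k in dir(bench) if 'off' in k.lower()], getattr(bench,'grasp_offset',None))
fs={n:grab_frame(n) for n in("side","top")}
for n in fs: save(fs[n],n+"0.png"); print(n,-np.array(fs[n]["R"]).T@np.array(fs[n]["t"]).ravel())
for l in ["reader","clip","clip_tab","clip_seat","flap","flap_grip","flap_pointer","mark","mark_pointer","container","control_bottle","vial"]:
    for n in fs: print(l,n,[(np.round(d["position"],1),round(d["conf"],2)) for d in landmark_of(n,l)[:3]])
print(sense()["time_s"])
E
```

```text
pics
{'time_s': 0.0, 'ee_pos': array([ 186.4, -516.9,  230.5]), 'tool_rot': array([[ 0.9,  0.3, -0. ],
       [ 0.3, -0.9,  0. ],
       [ 0. , -0. , -1. ]]), 'gripper_width': 85.40502808980479}
['grasp_offset'] -18.700000000000003
side [-569.   173.5  864.3]
top [ 247.4  -53.4 1075.8]
reader side [(array([232.1, 227.5]), 0.85)]
reader top [(array([238.1, 202.1]), 0.94)]
clip side [(array([375.8, 214.1]), 0.86), (array([385.1, 242.5]), 0.69)]
clip top [(array([252.6, 211.6]), 0.86), (array([392.9, 217. ]), 0.53), (array([390. , 265.6]), 0.48)]
clip_tab side [(array([377.8, 197.3]), 0.73), (array([384.6, 223.6]), 0.66), (array([185.7, 221.3]), 0.3)]
clip_tab top [(array([255.2, 211.8]), 0.72), (array([399.8, 214.2]), 0.6), (array([389.6, 262.4]), 0.47)]
clip_seat side [(array([219.6, 192.8]), 0.21)]
clip_seat top [(array([255.9, 214.4]), 0.64)]
flap side [(array([199.6, 194.7]), 0.82)]
flap top [(array([202.6, 186.8]), 0.6), (array([236.4, 202.2]), 0.35)]
flap_grip side []
flap_grip top [(array([276.1, 188.3]), 0.72)]
flap_pointer side [(array([236.7, 216.2]), 0.56)]
flap_pointer top [(array([233.7, 233.4]), 0.95), (array([273.5, 186.1]), 0.64)]
mark side []
mark top []
mark_pointer side [(array([217.3, 193.1]), 0.58)]
mark_pointer top [(array([251.6, 208.7]), 0.75), (array([237.3, 203.6]), 0.6), (array([208.6, 222.8]), 0.55)]
container side [(array([186.1, 222.3]), 0.57)]
container top [(array([191. , 182.7]), 0.97), (array([252.6, 215. ]), 0.74), (array([253.4, 210.5]), 0.64)]
control_bottle side [(array([178.4, 252.3]), 0.81)]
control_bottle top [(array([180. , 222.8]), 0.71)]
vial side [(array([343.7, 228.5]), 0.73)]
vial top [(array([351. , 234.5]), 0.4)]
1.3
```

View pics/side0.png

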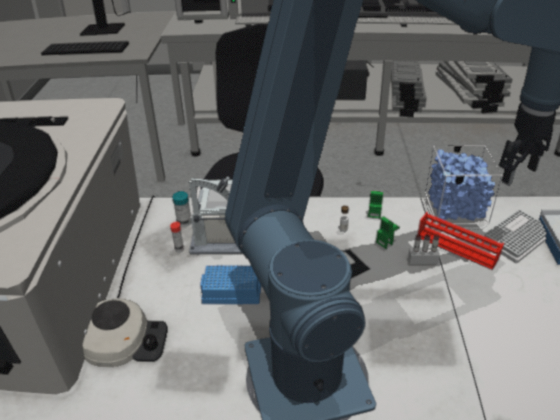

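View pics/top0.png

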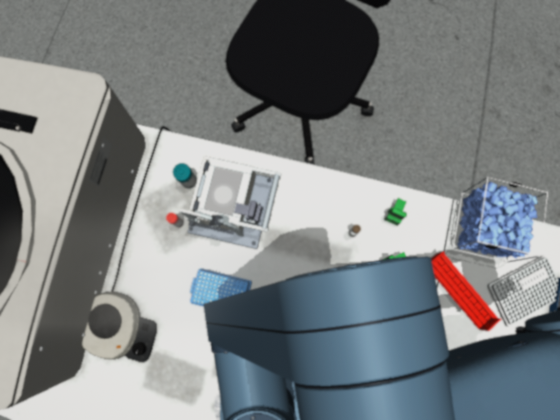

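The box is at top (238,202) with the flap bar at about (270,200). The side view shows it at (215,215), partly hidden by the arm. Clip-class candidates are grey at top (253,212) on the box, and two green ones at top (397,212) and (392,260), side (376,205) and (386,232). The grey one fits, and I'll confirm it in a crop.

```bash
python3 - <<'E'
from h import *
im=cv2.imread("pics/top0.png"); cv2.imwrite("pics/top0c.png",cv2.resize(im[150:265,150:300],None,fx=5,fy=5,interpolation=cv2.INTER_CUBIC))
E
```

```text
(no output)
```

View pics/top0c.png

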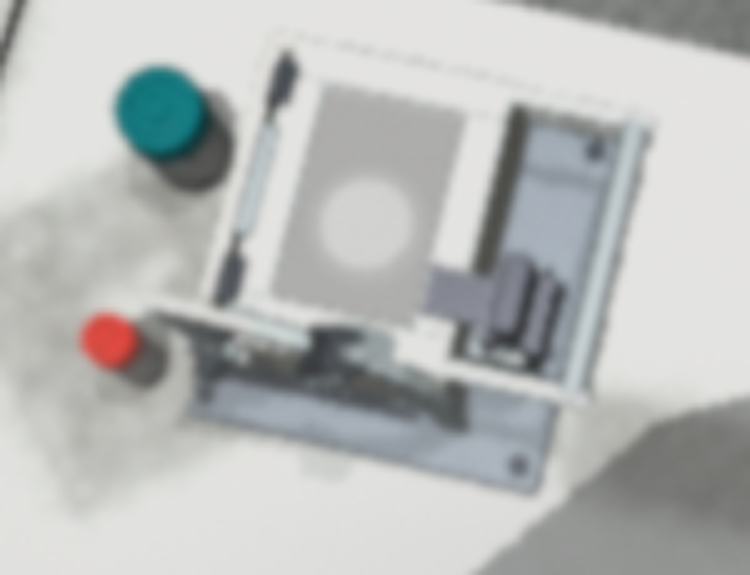

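```bash
cat >> h.py <<'E'
def b2w(p,P):
    x,y,a=p; c,s=np.cos(a),np.sin(a); P=np.atleast_2d(np.array(P,float))
    return np.c_[x+c*P[:,0]-s*P[:,1], y+s*P[:,0]+c*P[:,1], P[:,2]]
E
python3 - <<'E'
from h import *
np.set_printoptions(precision=2,suppress=True)
fs={n:grab_frame(n) for n in("side","top")}
T=[("top",(255.2,211.8),(-32,-55,130)),("top",(276.1,188.3),(28,-85,100)),("top",(238.1,202.1),(0,0,0)),("top",(252.6,211.6),(-32,-55,72)),("top",(252.6,209.4),(-32,-55,148)),("top",(207,165),(65,70,100)),("top",(196,206),(-60,70,100)),("side",(232.1,227.5),(0,0,0))]
def res(p): return np.concatenate([proj(fs[n],b2w(p,X))[0]-u for n,u,X in T])
r=least_squares(res,[600,80,-.2],loss="soft_l1",x_scale=[10,10,.1]); p=r.x; print(p,res(p).reshape(-1,2))
cl=lambda n,L:[(np.round(d["position"],1),round(d["conf"],2)) for d in landmark_of(n,L)[:2]]
print(cl("top","container"),cl("top","control_bottle"),cl("top","vial"),cl("side","vial"))
V={}
for l,h in(("container",(191,182.7)),("control_bottle",(180,222.8)),("vial",(351,234.5))): print(l,atz(fs["top"],h,0))
big={}
for n in fs:
    im=fs[n]["image"][:,:,::-1].copy(); im=cv2.resize(im,None,fx=5,fy=5,interpolation=cv2.INTER_CUBIC)
    def L(P,c):
        q=proj(fs[n],b2w(p,P)); cv2.polylines(im,[np.int32(q*5+2)],False,c,1)
    L([(-67,70,100),(67,70,100),(67,-30,100),(-67,-30,100),(-67,70,100)],(0,0,255))
    L([(-58,-85,100),(58,-85,100)],(0,255,0))
    L([(-49,-55,148),(-15,-55,148)],(255,0,255))
    L([(-70,-57,94),(-70,57,94),(70,57,94)],(255,128,0))
    th=np.linspace(0,1.3,20); L([(-76,70-98*np.cos(t),100+98*np.sin(t)) for t in th],(0,200,255))
    L([(-55,-260,0),(40,-260,0),(40,-140,0),(-60,-140,0)],(255,255,0))
    c=proj(fs[n],b2w(p,(0,-30,60)))[0]; c0,r0=np.int32(c*5)-[390,290]; big[n]=im[max(r0,0):r0+580,max(c0,0):c0+780]
    cv2.imwrite(f"pics/{n}_ov.png",big[n])
E
```

```text
[469.65  60.12  -0.22] [[-1.7  -1.99]
 [-2.34  0.04]
 [-0.44  0.43]
 [ 2.77  3.07]
 [ 0.27 -1.21]
 [ 1.52 -5.76]
 [-0.5   7.76]
 [ 1.3   0.55]]
[(array([191.8, 183.5]), 0.83)] [(array([177.9, 225. ]), 0.47)] [(array([353.3, 234.8]), 0.54)] [(array([340.9, 228. ]), 0.62), (array([233.2, 225.4]), 0.45)]
container [520.88 173.78   0.  ]
control_bottle [423.03 198.41   0.  ]
vial [ 388.15 -206.04    0.  ]
```

View pics/top_ov.png

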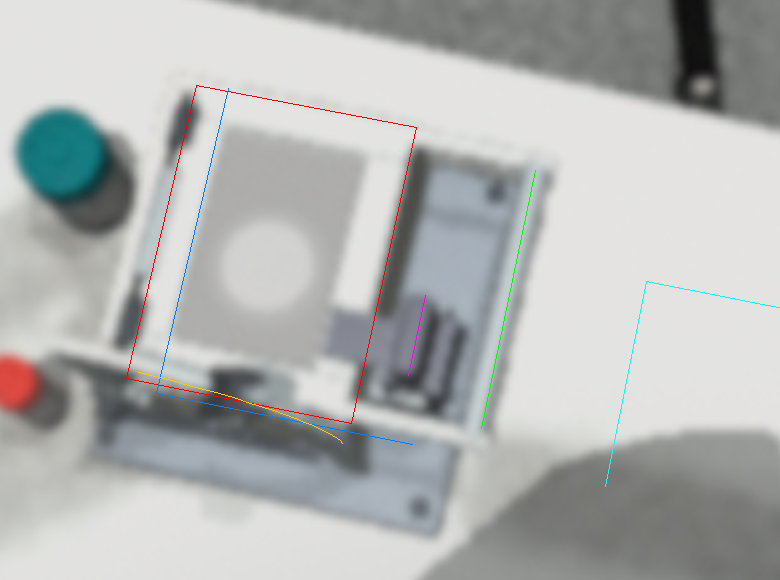

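View pics/side_ov.png

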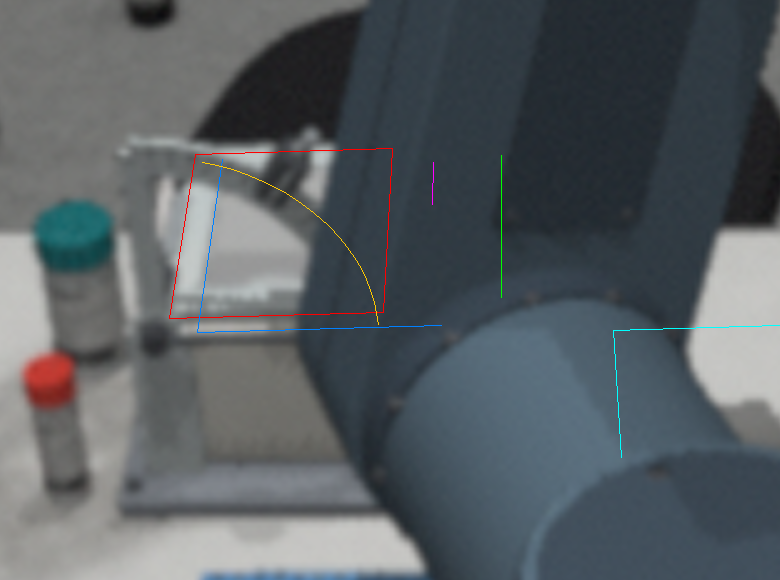

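The top view agrees to within a few mm. The grey clip is at crop (415,335), the bar at (520,300), and the rider is the dark block near crop (235,380) in top and (290,165) in side. I'll zoom both on the rider.

```bash
python3 - <<'E'
from h import *
im={n:cv2.imread(f"pics/{n}0.png") for n in("side","top")}
def crop(n,c0,r0,w=40,h=50,s=10):
    a=cv2.resize(im[n][r0:r0+h,c0:c0+w],None,fx=s,fy=s,interpolation=cv2.INTER_CUBIC)
    a=cv2.convertScaleAbs(a,alpha=1.2)
    for i in range(0,w,10): cv2.putText(a,str(c0+i),(i*s,10),0,.35,(0,0,255)); cv2.line(a,(i*s,12),(i*s,20),(0,0,255))
    for i in range(0,h,10): cv2.putText(a,str(r0+i),(0,i*s+4),0,.35,(0,0,255))
    return a
cv2.imwrite("pics/rider.png",np.hstack([crop("side",180,175),crop("top",185,190)]))
E
```

```text
(no output)
```

View pics/rider.png

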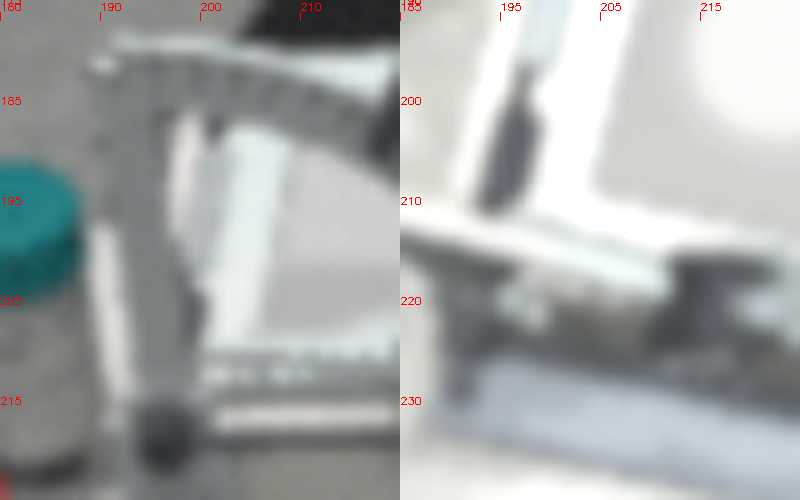

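```bash
python3 - <<'E'
from h import *
np.set_printoptions(precision=2,suppress=True)
fs={n:grab_frame(n) for n in("side","top")}
T=[("side",(195.5,218.5),(-80,70,100)),("top",(271.4,201),(-2,-85,104)),("top",(266,228.5),(-64,-85,100)),("top",(279,174),(64,-85,100)),
("top",(250,208.3),(-32,-55,148)),("top",(255.2,211.8),(-32,-55,130)),("top",(276.1,188.3),(28,-85,100)),("top",(238.1,202.1),(0,0,0)),("side",(232.1,227.5),(0,0,0)),("top",(206.5,165.5),(62,70,96)),("top",(195.5,206),(-62,70,96))]
M=[("side",(218,192.4))]
def res(p):
    m=(-76,70-98*np.cos(p[3]),100+98*np.sin(p[3]))
    return np.concatenate([proj(fs[n],b2w(p[:3],X))[0]-u for n,u,X in T+[(n,u,m) for n,u in M]])
r=least_squares(res,[470,60,-.2,.8],loss="soft_l1",x_scale=[10,10,.1,.1]);p=r.x;print(p);print(res(p).reshape(-1,2))
for th in(.7,.8,.9,1.,1.1):
    P=b2w(p[:3],[(-76,70-q*np.cos(th),100+q*np.sin(th)) for q in(98,115)]); print(th,proj(fs["side"],P).ravel(),proj(fs["top"],P).ravel())
for n,L in(("tab",(-32,-55,130)),("grip",(28,-85,100)),("place",(-10,-200,0)),("hinge",(28,70,100))): print(n,b2w(p[:3],L))
E
```

```text
[469.64  59.94  -0.22   0.99]
[[ 2.83 -0.8 ]
 [-0.47  0.53]
 [-1.06  1.3 ]
 [-1.7  -1.11]
 [ 2.81  0.05]
 [-1.76 -1.83]
 [-2.22  0.33]
 [-0.37  0.42]
 [ 1.37  0.54]
 [ 2.33 -4.64]
 [ 0.08  8.72]
 [ 0.54 -5.13]]
0.7 [228.65 193.84 234.1  189.73] [223.29 223.06 228.89 223.51]
0.8 [225.43 191.33 230.31 186.75] [219.57 221.82 224.5  222.05]
0.9 [221.9  189.06 226.17 184.05] [215.52 220.56 219.71 220.54]
1.0 [218.12 187.06 221.7  181.68] [211.18 219.28 214.56 219.01]
1.1 [214.11 185.37 216.97 179.66] [206.62 218.   209.12 217.48]
tab [[426.31  13.34 130.  ]]
grip [[478.23 -29.14 100.  ]]
place [[ 415.82 -132.94    0.  ]]
hinge [[512.38 122.05 100.  ]]
```

```bash
cat >> h.py <<'E'
P0=np.array([469.64,59.94,-.22])
def todo(target,p=P0,yawbox=True):
    "needed shift of the grasp point to world target, in tool-axis units, and twist so that tool y || box y"
    s=sense();R=np.array(s["tool_rot"]);e=np.array(s["ee_pos"]);d=np.array(target)+[0,0,-18.7]-e
    a=np.arctan2(R[1,1],R[0,1]); b=p[2]+np.pi/2; t=-(b-a); t=(t+np.pi/2)%np.pi-np.pi/2
    print("t",round(s["time_s"],2),"ee",np.round(e,1),"world d",np.round(d,1),"units xyz",np.round(R.T@d/80,3),"twist",round(np.degrees(t)/45,3),"F",np.round(s["contact_force"],1),"w",round(s["gripper_width"],1),"ff",np.round(s["finger_force"],1),"q",np.round(s["q"],2))
E
python3 -c "
from h import *
todo(b2w(P0,(-28,-55,230))[0])"
python3 -m jog '[{"x":0.5,"y":-0.5,"z":-0.2},{"x":0.9,"y":-0.9,"z":-0.4},{"x":1,"y":-1,"z":-0.5}]' 0.2 30
python3 -c "
from h import *
todo(b2w(P0,(-28,-55,230))[0])"
```

```text
t 1.7 ee [ 186.4 -517.4  231.3] world d [243.9 529.8 -20. ] units xyz [ 5.112 -5.198  0.25 ] twist 0.72 F [-0.1  0.8 -0.6] w 85.7 ff 0.0 q [-1.43  0.26  1.54 -0.    1.35 -0.2 ]
t 1.7 ee [ 186.4 -517.4  231.3] world d [243.9 529.8 -20. ] units xyz [ 5.112 -5.198  0.25 ] twist 0.72 F [-0.1  0.8 -0.6] w 85.7 ff 0.0 q [-1.43  0.26  1.54 -0.    1.35 -0.2 ]invalid input at $[0]: expected keys x, y, z, twist
```

```bash
python3 -m jog '[{"x":0.4,"y":-0.4,"z":-0.2,"twist":0},{"x":0.8,"y":-0.8,"z":-0.4,"twist":0},{"x":1,"y":-1,"z":-0.5,"twist":0}]' 0.2 30
python3 -c "
from h import *
todo(b2w(P0,(-28,-55,230))[0])"
```

```text
time_s: 2.0
ee_pos: [235.6, -412.7, 272.5]
tool_rot: [[0.941, 0.34, 0.001], [0.34, -0.941, -0.0], [0.001, 0.0, -1.0]]
contact_force: [-0.4, -0.6, -0.3]
gripper_width: 51.3
finger_force: 0.0
t 2.0 ee [ 235.6 -412.7  272.5] world d [194.7 425.1 -61.2] units xyz [ 4.093 -4.171  0.766] twist 0.721 F [-0.4 -0.6 -0.3] w 51.3 ff 0.0 q [-1.29  0.1   1.63  0.    1.41 -0.06]
```

```bash
python3 -m jog '[{"x":0.4,"y":-0.4,"z":0,"twist":0},{"x":0.8,"y":-0.8,"z":0,"twist":0},{"x":1,"y":-1,"z":0,"twist":0}]' >/dev/null
python3 -m jog '[{"x":0.4,"y":-0.4,"z":0,"twist":0},{"x":0.8,"y":-0.8,"z":0,"twist":0},{"x":1,"y":-1,"z":0,"twist":0}]' >/dev/null
python3 -m jog '[{"x":0.4,"y":-0.4,"z":0,"twist":0},{"x":0.8,"y":-0.8,"z":0,"twist":0},{"x":1,"y":-1,"z":0,"twist":0}]' >/dev/null
python3 -m jog '[{"x":0.4,"y":-0.4,"z":0,"twist":0.2},{"x":0.8,"y":-0.8,"z":0,"twist":0.4},{"x":1,"y":-1,"z":0,"twist":0.6},{"x":1,"y":-1,"z":0,"twist":0.72}]' >/dev/null
python3 -m jog '[{"x":0,"y":0,"z":0,"twist":0},{"x":0,"y":0,"z":0,"twist":0}]' >/dev/null
python3 - <<'E'
from h import *
todo(b2w(P0,(-28,-55,230))[0])
fs={n:grab_frame(n) for n in("side","top")}
for n in fs: save(fs[n],n+"1.png")
for l in ["clip_tab","clip","flap_grip","flap_pointer","mark_pointer","reader"]:
    for n in fs: print(l,n,[(np.round(d["position"],1),round(d["conf"],2)) for d in landmark_of(n,l)[:2]])
im=[cv2.resize(cv2.imread(f"pics/{n}1.png")[a:a+100,b:b+130],None,fx=6,fy=3*2)for n,a,b in(("side",150,170),("top",150,165))]
cv2.imwrite("pics/s1.png",np.vstack([cv2.resize(i,(390,300)) for i in im]) if 0 else cv2.resize(np.hstack(im),(800,308)))
E
```

```text
t 3.5 ee [427.1  -5.7 271.3] world d [  3.3  18.1 -60. ] units xyz [-0.   -0.23  0.75] twist 0.051 F [-0.4 -0.3 -1.4] w 51.0 ff 0.0 q [-0.28  0.01  1.73 -0.    1.4   1.48]
clip_tab side [(array([374.8, 195.7]), 0.76), (array([384.9, 227. ]), 0.71)]
clip_tab top [(array([396.1, 210.8]), 0.93), (array([388.9, 262.6]), 0.75)]
clip side [(array([372.6, 214. ]), 0.91), (array([383.5, 241.5]), 0.89)]
clip top [(array([387.9, 265.3]), 0.74), (array([392.9, 215.6]), 0.67)]
flap_grip side [(array([263.3, 188.4]), 0.68)]
flap_grip top []
flap_pointer side [(array([235.7, 217.8]), 0.92)]
flap_pointer top [(array([231.1, 234.6]), 0.69)]
mark_pointer side [(array([216.9, 192.4]), 0.66)]
mark_pointer top [(array([211.6, 226.6]), 0.52), (array([254.6, 215.7]), 0.51)]
reader side [(array([232.8, 228.3]), 0.93)]
reader top [(array([234.6, 203.2]), 0.75)]
```

View pics/s1.png

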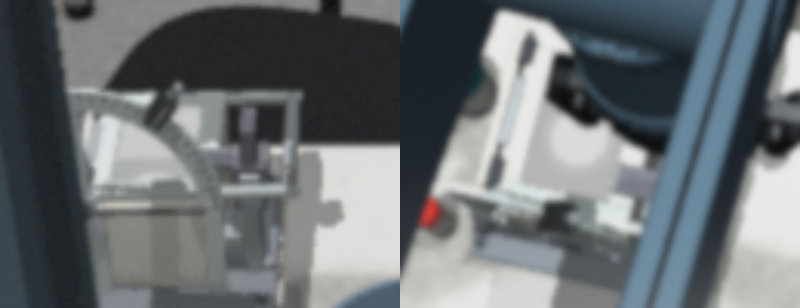

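The side view is now clear. It shows the rider at about (223,184), the clip tab at about (250,191) and the bar's right end at about column 265. Next I'll triangulate with these.

```bash
python3 - <<'E'
from h import *
np.set_printoptions(precision=2,suppress=True)
fs={n:grab_frame(n) for n in("side","top")}; F=[fs["side"],fs["top"]]
inv=lambda X:(np.array([[np.cos(.22),-np.sin(.22)],[np.sin(.22),np.cos(.22)]])@(X[:2]-P0[:2]),X[2])
for l,a,b in(("tab",(250.3,190.6),(252.9,210.5)),("grip",(263.3,188.4),(276.1,188.3)),("ptr",(236.2,217),(233,233.8)),("ridermid",(223,184.1),(217,220)),("markptr",(217,192.5),(211.6,222)),("reader",(232.5,228),(237.5,202.4))):
    X,e=tri(F,[a,b]); print(l,X,"box",*inv(X),"err",np.array(e))
T=[("top",(271.4,201),(-2,-85,104)),("top",(266,228.5),(-64,-85,100)),("top",(279,174),(64,-85,100)),
("top",(250,208.3),(-32,-55,148)),("top",(255.2,211.8),(-32,-55,130)),("top",(276.1,188.3),(28,-85,100)),("top",(237.5,202.4),(0,0,0)),("side",(232.5,228),(0,0,0)),("side",(263.3,188.4),(28,-85,100)),("side",(250.3,190.6),(-32,-55,130)),("side",(195.5,218.5),(-80,70,100))]
def res(p): return np.concatenate([proj(fs[n],b2w(p,X))[0]-u for n,u,X in T])
p=least_squares(res,P0,loss="soft_l1",x_scale=[10,10,.1]).x;print(p);print(res(p).reshape(-1,2))
im=cv2.resize(fs["side"]["image"][155:255,185:285,::-1],None,fx=6,fy=6,interpolation=cv2.INTER_CUBIC)
g=lambda q:tuple(np.int32((q-[185,155])*6+3))
def L(P,c): cv2.polylines(im,[np.array([g(q) for q in proj(fs["side"],b2w(p,P))])],False,c,1)
L([(-58,-85,100),(58,-85,100)],(0,255,0))
L([(-49,-61,148),(-49,-49,148),(-49,-49,112),(-49,-61,112),(-49,-61,148)],(255,0,255))
for th in(.7,.8,.9,1.,1.1): L([(-79,70-q*np.cos(th),100+q*np.sin(th)) for q in(60,125)],(0,0,255) if th==.9 else (0,200,255))
L([(-70,-57,94),(-70,57,94)],(255,128,0)); L([(-80,60,100),(-80,80,100)],(0,0,255))
cv2.imwrite("pics/s2.png",im)
E
```

```text
tab [423.7   15.72 140.83] box [-35.18 -53.18] 140.83332133401908 err [0.89 1.01]
grip [480.29 -28.97  99.45] box [ 29.8  -84.45] 99.45002814342095 err [2.08 2.37]
ptr [380.61  60.01 104.81] box [-86.9  -19.36] 104.80919878430073 err [0.47 0.5 ]
ridermid [396.54  81.35 190.04] box [-76.01   4.94] 190.03899647945246 err [0.35 0.4 ]
markptr [396.22  95.92 169.94] box [-79.5   19.09] 169.93635532793698 err [0.66 0.73]
reader [470.23  61.42  -0.14] box [0.25 1.57] -0.1418694426429692 err [0.37 0.39]
[470.24  60.18  -0.23]
[[-0.61  0.37]
 [-1.29  1.13]
 [-1.76 -1.24]
 [ 2.63 -0.17]
 [-1.94 -2.04]
 [-2.32  0.18]
 [ 0.13 -0.12]
 [ 0.84 -0.09]
 [ 2.2   0.32]
 [ 1.72  2.94]
 [ 2.6  -1.  ]]
```

View pics/s2.png

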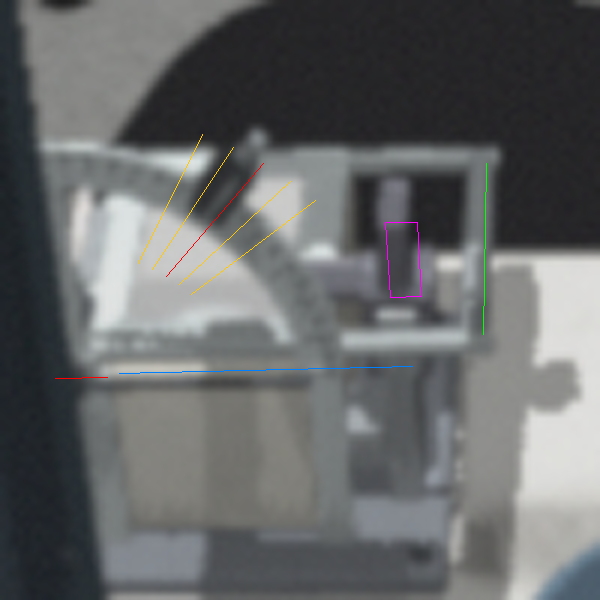

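```bash
sed -i 's/^P0=.*/P0=np.array([470.24,60.18,-.225])/' h.py
python3 -m jog '[{"x":0,"y":-0.24,"z":0.1,"twist":0.05},{"x":0,"y":-0.24,"z":0.5,"twist":0.05},{"x":0,"y":-0.24,"z":0.9,"twist":0.05},{"x":0,"y":-0.24,"z":0.9,"twist":0.05}]' >/dev/null
python3 - <<'E'
from h import *
todo(b2w(P0,(-29,-54,135))[0])
f=grab_frame("side"); save(f,"s3.png",(185,130,285,230),6)
E
```

```text
t 4.7 ee [427.8  14.1 195.9] world d [  2.1  -0.1 -79.6] units xyz [ 0.034 -0.004  0.995] twist 0.002 F [-0.2 -0.2  0.4] w 51.1 ff 0.0 q [-0.23  0.07  1.86 -0.    1.22  1.57]
```

View pics/s3.png

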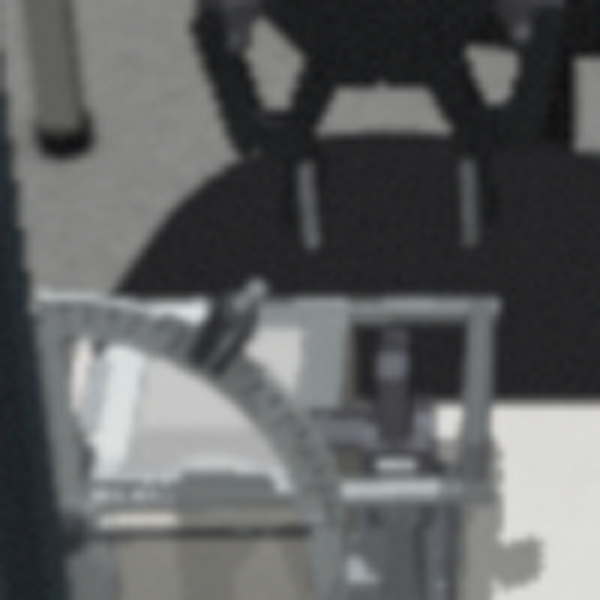

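The open fingers (side columns 307 and 470 in the crop) straddle the tab at 395, almost centred. I'll go down and grip.

```bash
python3 -m jog '[{"x":0.03,"y":0.01,"z":0.3,"twist":0},{"x":0.03,"y":0.01,"z":0.6,"twist":0},{"x":0.03,"y":0.01,"z":0.85,"twist":0},{"x":0.03,"y":0.01,"z":0.97,"twist":0},{"x":0.03,"y":0.01,"z":0.97,"twist":0}]' >/dev/null
python3 -c "
from h import *
todo(b2w(P0,(-29,-54,135))[0])"
python3 -m jog '[{"x":0,"y":0,"z":0,"twist":0},{"x":0,"y":0,"z":0,"twist":0},{"x":0,"y":0,"z":0,"twist":0},{"x":0,"y":0,"z":0,"twist":0}]' -1 40 >/dev/null
python3 -c "
from h import *
todo(b2w(P0,(-29,-54,135))[0])"
```

```text
t 5.25 ee [433.1  11.9 122. ] world d [-3.2  2.1 -5.7] units xyz [-0.044 -0.017  0.071] twist 0.002 F [ 0.6 -0.2 -0.2] w 51.2 ff 0.0 q [-0.23  0.16  1.96  0.    1.02  1.56]
t 5.65 ee [434.   12.9 122.7] world d [-4.1  1.1 -6.4] units xyz [-0.053 -0.002  0.08 ] twist 0.001 F [2.4 4.9 1.8] w 11.5 ff 39.2 q [-0.23  0.16  1.95  0.    1.02  1.56]
```

```bash
python3 -m jog '[{"x":0,"y":0,"z":0,"twist":0},{"x":0,"y":0,"z":-0.08,"twist":0},{"x":0,"y":0,"z":-0.16,"twist":0},{"x":0,"y":0,"z":-0.26,"twist":0},{"x":0,"y":0,"z":-0.36,"twist":0},{"x":0,"y":0,"z":-0.5,"twist":0},{"x":0,"y":0,"z":-0.65,"twist":0},{"x":0,"y":0,"z":-0.8,"twist":0},{"x":0,"y":0,"z":-1,"twist":0},{"x":0,"y":0,"z":-1,"twist":0}]' -1 70
python3 - <<'E'
from h import *
todo(b2w(P0,(-10,-200,67))[0])
f=grab_frame("side");
save(f,"s4f.png"); save(f,"s4.png",(185,130,285,230),6)
for n in("side",): print([(np.round(d["position"],1),round(d["conf"],2)) for d in landmark_of(n,"clip")[:4]],[(np.round(d["position"],1),round(d["conf"],2)) for d in landmark_of(n,"clip_tab")[:4]])
E
```

```text
time_s: 6.65
ee_pos: [434.6, 10.9, 204.6]
tool_rot: [[0.975, -0.222, 0.005], [-0.222, -0.975, -0.003], [0.006, 0.001, -1.0]]
contact_force: [0.6, -0.8, -0.8]
gripper_width: 10.5
finger_force: 71.7
t 6.65 ee [434.6  10.9 204.6] world d [ -18.8 -143.5 -156.3] units xyz [0.157 1.798 1.958] twist 0.002 F [ 0.6 -0.8 -0.8] w 10.5 ff 71.7 q [-0.23  0.07  1.84 -0.    1.23  1.56]
[(array([372.2, 213.3]), 0.83), (array([384.4, 241.9]), 0.57), (array([250.3, 185.7]), 0.55)] [(array([386.2, 224.4]), 0.64), (array([378.6, 196.6]), 0.58), (array([250.9, 163.3]), 0.54)]
```

The clip is held and lifted: its tab moved from row 190 to 163 in the side view. I'll carry it to the bare worktop.

```bash
python3 -m jog '[{"x":0.1,"y":0.4,"z":0,"twist":0},{"x":0.2,"y":0.8,"z":0,"twist":0},{"x":0.2,"y":1,"z":0,"twist":0}]' >/dev/null
python3 -m jog '[{"x":0.1,"y":0.4,"z":0.1,"twist":0},{"x":0.1,"y":0.5,"z":0.4,"twist":0},{"x":0.1,"y":0.5,"z":0.75,"twist":0},{"x":0.1,"y":0.5,"z":1,"twist":0},{"x":0.1,"y":0.5,"z":1,"twist":0}]' >/dev/null
python3 -c "
from h import *
todo(b2w(P0,(0,-175,67))[0])"
```

```text
t 7.6 ee [ 427.  -109.3  118.6] world d [  4.2  -1.1 -70.3] units xyz [0.061 0.003 0.878] twist 0.001 F [-1.1  0.1 -1.2] w 10.6 ff 71.7 q [-0.5   0.18  1.94 -0.    1.03  1.29]
```

```bash
python3 -m jog '[{"x":0,"y":0,"z":0.25,"twist":0},{"x":0,"y":0,"z":0.5,"twist":0},{"x":0,"y":0,"z":0.7,"twist":0},{"x":0,"y":0,"z":0.7,"twist":0}]' | grep -E "ee_pos|contact"
python3 -m jog '[{"x":0,"y":0,"z":0.04,"twist":0},{"x":0,"y":0,"z":0.08,"twist":0},{"x":0,"y":0,"z":0.08,"twist":0}]' | grep -E "ee_pos|contact"
```

```text
ee_pos: [428.6, -109.7, 64.7]
contact_force: [-0.1, 1.0, -0.5]
ee_pos: [430.0, -110.5, 59.8]
contact_force: [-0.7, 0.3, -0.7]
```

```bash
python3 -m jog '[{"x":0,"y":0,"z":0.03,"twist":0},{"x":0,"y":0,"z":0.06,"twist":0},{"x":0,"y":0,"z":0.06,"twist":0}]' | grep -E "ee_pos|contact"
python3 -m jog '[{"x":0,"y":0,"z":0.02,"twist":0},{"x":0,"y":0,"z":0.04,"twist":0},{"x":0,"y":0,"z":0.04,"twist":0}]' | grep -E "ee_pos|contact"
```

```text
ee_pos: [429.5, -110.2, 54.4]
contact_force: [-0.2, -0.2, -0.3]
ee_pos: [429.5, -110.2, 51.1]
contact_force: [-0.0, -0.4, -0.7]
```

```bash
python3 -m jog '[{"x":0,"y":0,"z":0.02,"twist":0},{"x":0,"y":0,"z":0.03,"twist":0},{"x":0,"y":0,"z":0.03,"twist":0}]' | grep -E "ee_pos|contact"
python3 -m jog '[{"x":0,"y":0,"z":0.02,"twist":0},{"x":0,"y":0,"z":0.03,"twist":0},{"x":0,"y":0,"z":0.03,"twist":0}]' | grep -E "ee_pos|contact"
```

```text
ee_pos: [430.1, -110.3, 50.5]
contact_force: [-4.2, 2.7, 18.2]
ee_pos: [431.8, -111.1, 50.2]
contact_force: [-7.3, 3.5, 36.4]
```

```bash
python3 -m jog '[{"x":0,"y":0,"z":-0.04,"twist":0},{"x":0,"y":0,"z":-0.04,"twist":0}]' | grep -E "ee_pos|contact"
python3 -m jog '[{"x":0,"y":0,"z":0,"twist":0},{"x":0,"y":0,"z":0,"twist":0},{"x":0,"y":0,"z":0,"twist":0},{"x":0,"y":0,"z":0,"twist":0}]' 0 40 | grep -E "ee_pos|contact|width|finger"
python3 -m jog '[{"x":0,"y":0,"z":-0.2,"twist":0},{"x":0,"y":0,"z":-0.5,"twist":0},{"x":0,"y":0,"z":-0.9,"twist":0},{"x":0,"y":0,"z":-1,"twist":0}]' >/dev/null
python3 - <<'E'
from h import *
fs={n:grab_frame(n) for n in("side","top")}
for n in fs:
    save(fs[n],n+"5.png")
    for l in("clip","clip_tab"): print(n,l,[(np.round(d["position"],1),round(d["conf"],2)) for d in landmark_of(n,l)[:4]])
    print(proj(fs[n],b2w(P0,[(0,-175,0),(0,-175,58)])))
todo(b2w(P0,(28,-85,100))[0])
E
```

```text
ee_pos: [430.3, -110.6, 50.4]
contact_force: [1.3, 0.7, 9.0]
ee_pos: [429.4, -110.2, 49.3]
contact_force: [0.2, 0.4, 0.1]
gripper_width: 42.8
finger_force: 0.0
side clip [(array([374. , 209.6]), 0.8), (array([300.3, 230. ]), 0.59)]
side clip_tab [(array([376.6, 197.8]), 0.73), (array([384.8, 225.6]), 0.73), (array([302.9, 208.8]), 0.72)]
[[302.27622307 226.37459142]
 [302.42490428 208.29980109]]
top clip [(array([390.9, 216.6]), 0.83), (array([386.3, 263. ]), 0.66), (array([306.7, 219.2]), 0.57)]
top clip_tab [(array([397.5, 213.1]), 0.79), (array([392.2, 264.2]), 0.75), (array([313.1, 220.1]), 0.49)]
[[309.77871573 217.15253456]
 [311.03376711 212.75865078]]
t 10.8 ee [ 428.7 -109.8  128.3] world d [ 49.9  80.9 -47. ] units xyz [ 0.385 -1.123  0.588] twist 0.002 F [ 1.   0.5 -0. ] w 42.9 ff 0.0 q [-0.5   0.17  1.92  0.    1.05  1.29]
```

The clip stands upright at the expected spot, since both cameras agree with the projected position. Now the bar: I'll narrow the fingers and go over it.

```bash
python3 -m jog '[{"x":0.2,"y":-0.4,"z":0,"twist":0},{"x":0.3,"y":-0.8,"z":0,"twist":0},{"x":0.38,"y":-1,"z":0,"twist":0},{"x":0.38,"y":-1,"z":0,"twist":0}]' -0.35 >/dev/null
python3 -m jog '[{"x":0,"y":-0.09,"z":0.1,"twist":0},{"x":0,"y":-0.09,"z":0.1,"twist":0}]' >/dev/null
python3 - <<'E'
from h import *
todo(b2w(P0,(28,-86.5,107))[0])
f=grab_frame("side"); save(f,"s6.png",(195,130,315,230),6.5)
fs=f; print(proj(f,b2w(P0,[(28,-85,100)])))
E
```

```text
t 11.4 ee [477.2 -31.5 120. ] world d [  1.    1.2 -31.7] units xyz [ 0.011 -0.017  0.396] twist 0.002 F [ 0.1  0.5 -0.5] w 27.6 ff 0.0 q [-0.3   0.24  1.85  0.    1.05  1.49]
[[265.50055805 188.71316466]]
```

View pics/s6.png

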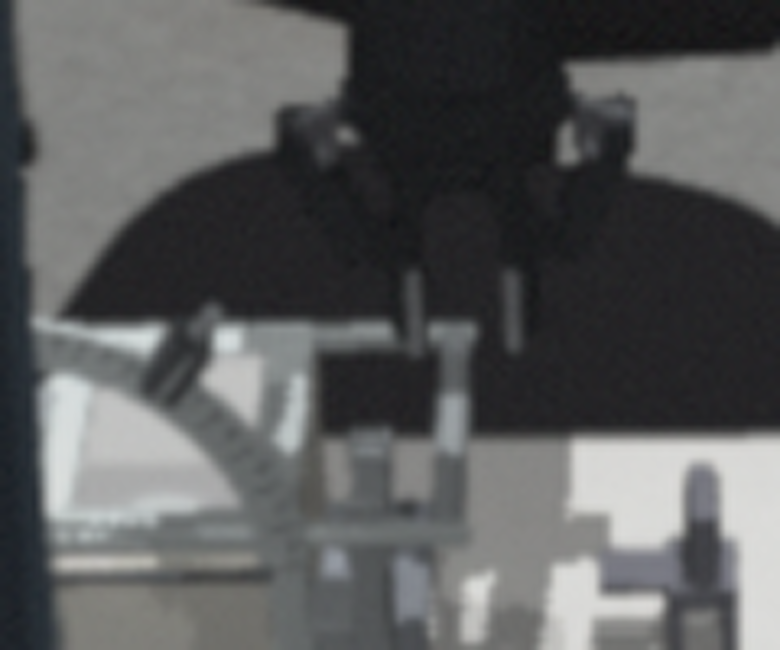

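The bar (column 455) lies between the finger pads (413 and 512), and the clip stands upright at (700,530). I'll descend and grip.

```bash
python3 -m jog '[{"x":0.01,"y":-0.025,"z":0.12,"twist":0},{"x":0.01,"y":-0.025,"z":0.24,"twist":0},{"x":0.01,"y":-0.025,"z":0.36,"twist":0},{"x":0.01,"y":-0.025,"z":0.36,"twist":0}]' | grep -E "ee_pos|contact"
python3 -m jog '[{"x":0,"y":0,"z":0,"twist":0},{"x":0,"y":0,"z":0,"twist":0},{"x":0,"y":0,"z":0,"twist":0},{"x":0,"y":0,"z":0,"twist":0}]' -1 20
python3 -c "
from h import *
todo(b2w(P0,(28,-85,100))[0])"
```

```text
ee_pos: [478.5, -30.1, 91.1]
contact_force: [-0.6, 0.2, 0.3]
time_s: 12.25
ee_pos: [479.9, -27.2, 92.8]
tool_rot: [[0.975, -0.223, 0.0], [-0.223, -0.975, 0.005], [-0.001, -0.005, -1.0]]
contact_force: [2.8, 12.7, -2.6]
gripper_width: 11.0
finger_force: 22.5
t 12.25 ee [479.9 -27.2  92.8] world d [ -1.4  -1.8 -11.5] units xyz [-0.012  0.026  0.143] twist 0.0 F [ 2.8 12.7 -2.6] w 11.0 ff 22.5 q [-0.29  0.28  1.88  0.01  0.98  1.5 ]
```

```bash
python3 -m jog '[{"x":0,"y":-0.035,"z":0,"twist":0},{"x":0,"y":-0.045,"z":-0.19,"twist":0},{"x":0,"y":-0.075,"z":-0.385,"twist":0},{"x":0,"y":-0.12,"z":-0.57,"twist":0},{"x":0,"y":-0.19,"z":-0.755,"twist":0},{"x":0,"y":-0.27,"z":-0.93,"twist":0},{"x":0,"y":-0.27,"z":-0.93,"twist":0},{"x":0,"y":-0.27,"z":-0.93,"twist":0}]' -1 40
python3 -c "
from h import *
todo(b2w(P0,(28,-66,174))[0])"
```

```text
time_s: 13.05
ee_pos: [484.2, -9.7, 167.1]
tool_rot: [[0.975, -0.221, -0.001], [-0.221, -0.975, -0.001], [-0.0, 0.001, -1.0]]
contact_force: [-2.2, -2.2, -1.7]
gripper_width: 10.4
finger_force: 39.3
t 13.05 ee [484.2  -9.7 167.1] world d [ -1.4  -0.7 -11.8] units xyz [-0.015  0.012  0.148] twist 0.002 F [-2.2 -2.2 -1.7] w 10.4 ff 39.3 q [-0.25  0.2   1.78 -0.    1.16  1.54]
```

```bash
python3 -m jog '[{"x":0,"y":-0.1,"z":-0.165,"twist":0},{"x":0,"y":-0.22,"z":-0.32,"twist":0},{"x":0,"y":-0.35,"z":-0.46,"twist":0},{"x":0,"y":-0.5,"z":-0.59,"twist":0},{"x":0,"y":-0.557,"z":-0.636,"twist":0},{"x":0,"y":-0.557,"z":-0.636,"twist":0},{"x":0,"y":-0.557,"z":-0.636,"twist":0}]' | grep -E "ee|force|width"
python3 - <<'E'
from h import *
np.set_printoptions(precision=2,suppress=True)
for k in range(2):
  fs={n:grab_frame(n) for n in("side","top")}
  for n in fs:
    save(fs[n],f"{n}7.png")
    for l in("flap_pointer","mark_pointer","mark"): print(n,l,[(np.round(d["position"],1),round(d["conf"],2)) for d in (landmark_of if l!="mark" else masks_of)(n,l)[:3]])
for th in(.85,.9,.95,1.):
    P=b2w(P0,[(-76,70-q*np.cos(th),100+q*np.sin(th)) for q in(94,98,107)]); print(th,proj(fs["side"],P).ravel(),proj(fs["top"],P).ravel())
E
```

```text
ee_pos: [494.3, 31.1, 219.6]
contact_force: [-7.4, -10.3, 11.2]
gripper_width: 9.7
finger_force: 39.7
side flap_pointer []
side mark_pointer [(array([217.4, 191. ]), 0.55)]
side mark [(array([221.8, 184.4]), 0.5), (array([217.1, 174.6]), 0.36)]
top flap_pointer []
top mark_pointer []
top mark [(array([248.9, 196.4]), 0.42), (array([310.2, 217.9]), 0.17)]
side flap_pointer [(array([217.6, 192.2]), 0.77)]
side mark_pointer [(array([217.8, 191.8]), 0.6), (array([232.7, 225.1]), 0.47)]
side mark []
top flap_pointer []
top mark_pointer []
top mark []
0.85 [222.39 191.14 223.46 190.02 225.87 187.49] [216.31 220.84 217.36 220.87 219.76 220.93]
0.9 [220.67 190.09 221.66 188.92 223.91 186.28] [214.33 220.23 215.3  220.23 217.5  220.22]
0.95 [218.89 189.1  219.8  187.88 221.87 185.14] [212.29 219.61 213.16 219.58 215.15 219.51]
1.0 [217.04 188.17 217.88 186.92 219.77 184.08] [210.19 218.99 210.97 218.93 212.74 218.8 ]
```

```bash
python3 - <<'E'
from h import *
np.set_printoptions(linewidth=200)
a=cv2.imread("pics/side5.png",0);b=cv2.imread("pics/side7.png",0)
print("cols 206-235, rows 174-204")
for n,i in(("shut",a),("open",b)):
    print(n)
    for r in range(174,206): print(r," ".join("%3d"%v for v in i[r,206:236]))
E
```

```text
cols 206-235, rows 174-204
shut
174  40  39  46  51  50  51  51  53  48  41  37  35  33  36  36  37  35  35  37  36  35  35  36  39  35  35  35  36  35  37
175  37  42  47  50  52  51  53  51  49  42  37  37  35  34  36  37  34  36  36  36  41  45  45  40  36  36  37  35  35  37
176  37  40  45  49  51  50  52  50  49  41  40  35  36  36  35  35  35  38  38  44  66  88  79  55  39  34  37  38  36  35
177  40  39  46  52  50  51  53  51  50  44  37  37  36  37  36  36  42  44  46  61 105 136 125  83  49  37  36  37  37  39
178  39  39  46  51  50  50  51  50  49  46  44  47  50  48  45  44  57  62  69  94 124 146 138  99  63  51  50  53  59  61
179  38  40  46  49  52  51  50  52  53  62  80  97 104  98  82  66  73  85 106 122 125 125 127 116 107 104 105 111 127 131
180  38  42  45  49  52  51  52  52  58  93 140 167 172 157 121  86  81  94 125 126 113 114 153 169 172 173 173 180 196 203
181  38  38  44  47  52  50  51  51  60 112 183 209 205 172 117  81  81  90 108 108  95 121 186 208 211 211 211 212 216 217
182  38  41  43  50  51  49  51  52  59 115 192 214 199 148  94  71  78  81 
[... 6172 characters left out ...]
  99  99  99  97  98  97  98  98  97  96  94  94 102 100  97  93  97  99  99  95
201 104 104  98  85  65  46  40  52  65  67  70  70  68  68  70  69  70  69  63  62  60  68  89 100 101 100 102 103  95  87
202 104  99  92  72  50  36  30  32  38  36  36  36  37  36  38  38  39  35  33  32  26  41  68  90 101 103 105 101  92  91
203 100  91  74  54  39  25  25  20  19  22  20  23  24  24  22  23  21  23  23  22  25  27  48  74  95 102 105 101 100  98
204  92  75  55  42  29  20  25  22  20  22  27  28  30  34  35  34  32  30  26  27  22  25  35  57  87 100 103 102  99  98
205  78  59  44  31  19  23  17  25  25  37  45  55  64  66  69  66  64  56  49  42  36  34  34  42  69  91 102 101  93  91
```

The pixel profile shows the rider's bright line extrapolating to column 217.5 at row 193, and the pointer rod at 217.0 there with nearly the same slope. That puts them within about 0.03 rad. I'll let it settle, check that it holds still, and hand in.

```bash
python3 -m jog '[{"x":0,"y":0,"z":0,"twist":0},{"x":0,"y":0,"z":0,"twist":0},{"x":0,"y":0,"z":0,"twist":0}]' | grep -E "time|ee_pos|force|width"
python3 - <<'E'
from h import *
print(np.abs(sense()["joint_vel"]).max())
f=grab_frame("side"); i=cv2.cvtColor(f["image"],cv2.COLOR_RGB2GRAY)
print([ (r,208+int(np.argmin(i[r,208:219]))) for r in range(194,200)], [(np.round(d["position"],1),round(d["conf"],2)) for d in landmark_of("side","clip_tab")[:3]])
print(finish_job())
E
```

```text
time_s: 14.85
ee_pos: [494.3, 30.9, 219.4]
contact_force: [-7.1, -9.7, 11.3]
gripper_width: 10.1
finger_force: 39.6
0.0011811014010059805
[(194, 217), (195, 216), (196, 215), (197, 214), (198, 213), (199, 213)] [(array([378.1, 197.7]), 0.83), (array([302.6, 209.7]), 0.68), (array([217.2, 194.8]), 0.54)]
the job is handed in; nothing more can be done
None
```

The job is handed in with the clip standing on the bare worktop and the flap held still at about 0.93 rad, within roughly 0.03 rad of the rider by my measurements; the verdict was not shown.

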